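# Reset the tray stop on the potting bench to the yellow clip

### The job

Reset the telescopic tray stop for wider plant trays: pull its spring plunger knob up, slide the aluminium tube out until its red pointer is at the yellow clip, and let the pin drop fully home in the hole there, with nothing holding it. The clip only shows roughly where the hidden hole is, so feel for it by sliding gently with the pin riding on the bar; never force the pin sideways or down, and leave the tray, the potted plant and the dibber where they are.

Things in the scene. Friction and masses are not known exactly. Their poses are not given: they have to be found in the camera images.
- rail: Fixed base of the tray stop: green anchor block (90 x 55 x 70 mm) at its -y end and a grey rule strip (22 x 300 mm, top 40 mm above the bench) along its -x side. Origin on the bench surface under the tube's centre line. Its +y axis (horizontal, along the tube) is the direction in which the tube is pulled out; z up. It holds a hidden inner bar on which the tube slides.
- bar_top (a point): Point of the rail on the flat top of the hidden inner bar, 52 mm above the bench, at about the middle of the start slot. Along the rail's +y the bar has: this slot, about 46 mm long, in which the pin starts; then two 10 mm holes 45 mm apart, one near each clip. The bar was clamped carelessly: slot and holes are shifted together by up to 14 mm either way along y, and cannot be seen.
- stop_tube: Sliding part: square aluminium tube 40 x 40 mm, 205 mm long, its top 60 mm above the bench, with a green fence plate (190 x 8 x 62 mm) at its +y end and the plunger housing (steel, 24 mm diameter, up to 76 mm above the bench) on its top, 35 mm from its -y end. Origin at bench height under the plunger's axis; axes as the rail's.
- tube_slide (a joint): How far the tube is pulled out along the rail's +y, in m, from -0.005 to 0.139; starts near 0. Slides with about 2.5 N of friction, about 4 N when the pin also rides on the bar, and stays where it is left. A pin in the slot or a hole blocks it.
- plunger (a joint): How far the spring plunger is pulled up, in m. 0 = pin fully home in a hole or the slot; 0.010 = the pin's flat tip (8 mm diameter) riding on the bar's top; 0.016 = end of travel. The spring pushes it down with about 5 N at 0, 8 N at 0.010 and 10 N at 0.016, and drops the pin by itself when it is over a hole and the knob is not held.
- knob (a point): Centre of the plunger's knob: upright black plastic cylinder with a red band, 26 mm diameter, 24 mm tall, on a 10 mm stem above the plunger housing. With the pin home its centre is 98 mm and its underside 86 mm above the bench. Moves up and down with the plunger and along with the tube.
- pointer (a point): Tip of the red pointer on the tube's -x side, level with the plunger's axis along the tube, 56 mm above the bench.
- yellow_clip: Yellow plastic clip 26 x 8 x 17 mm fixed on the rule strip, marking the wanted hole roughly (the hole is within 14 mm along the rail's y). Origin at the centre of its underside; axes as the rail's.
- white_clip: White clip of the same kind, marking the other, unwanted hole, 45 mm from the yellow one. Which clip is nearer the start varies.
- carrier_tray: Bystander: white plastic carrier tray 200 x 270 x 55 mm with two small green plants in it (leaves up to 180 mm above the bench), lying on the rail's +x side. Origin at the centre of its underside.
- potted_plant: Bystander: green plant in a red-brown pot, 88 mm diameter, about 190 mm tall, beyond the anchor block (rail's -y). Origin at the centre of its underside.
- dibber: Bystander: wooden T-handled planting dibber, 175 x 100 x 20 mm, lying on the bench on the rail's -x side. Origin on its underside.

How it is judged:
On the way, in this order (a step that is already met when the one before it is completed fails the run):
1. the plunger is pulled up clear of the start slot (0.009 m or more) (value of joint plunger above 0.009 m), for 0.05 s.
2. the tube is slid out more than 50 mm (value of joint tube_slide above 0.05 m), for 0.05 s.
At the end, for the whole second after the job is handed in: The pin is fully home (plunger within 2 mm of its bottom) in the hole at the yellow clip (pointer within 18 mm of the clip along the tube), the tube is at rest and the knob is let go (value of joint plunger below 0.002 m and y of pointer in the frame of yellow_clip between -0.018 and 0.018 m and velocity of joint tube_slide between -0.01 and 0.01 m/s); the robot touches nothing.
It fails at once if the pin is forced against the inner bar, or the tube against its base, with more than 25 N (contact force between stop_tube and rail above 25 N).
It fails at once if the carrier tray is shifted more than 15 mm (distance of carrier_tray from where it was at the start of the episode above 0.015 m).
It fails at once if the potted plant is shifted more than 20 mm or tipped (distance of potted_plant from where it was at the start of the episode above 0.02 m or angle between potted_plant's own z axis and vertical above 0.3 rad).
It fails at once if the dibber is shifted more than 20 mm (distance of dibber from where it was at the start of the episode above 0.02 m).
It also fails if it takes over 45 s, if anything falls off the work surface, if the arm or the gripper's body presses on something with over 40 N, if the wrist force passes 120 N, or if a joint passes its speed limit or range.

### The arm

A 6-joint arm with a two-finger parallel gripper is mounted at the origin on the work surface. World frame = base frame: x ahead of the robot, y to its left, z up, the work surface at z = 0. Lengths are in m, angles in rad, forces in N, time in s.
With the tool pointing down it reaches from about 0.35 to 0.975 m from the base axis. Payload 4.9 kg.
Tool frame: the origin (TCP) lies at the very end of the fingers, on their centre line; the grasp point (between the pads) lies 19 mm behind it (ctrl.pinch_z is the distance from the TCP to the grasp point, in m); z points along the fingers, y is the line along which they close (so a half turn about z gives the same grasp; the last joint's range is limited). The gripper opens to 85 mm and grips with 20 to 120 N. Pads are 22 mm wide; open, the fingers measure 114 mm over their backs; the gripper's body (76 mm by 85 mm) begins 54 mm behind the grasp point. The pads swing forward as they close: fully open they stand 13 mm farther back than shut.
Start: joints at [1.127, 0.053, 1.613, -0, 1.476, -0.119], TCP at [0.199, 0.592, 0.231] pointing down, gripper open.
Joint ranges: [-3.01, 3.01], [-1.01, 2.22], [0.06, 2.58], [-1.02, 4.17], [0.09, 2.62], [-3.14, 3.14]. Speed limits (rad/s): [2.57, 2.57, 3.14, 3.14, 3.14, 3.14].

### API

Orientations are given as a rotation vector (axis times angle).
In Python, from station import ctrl, optics gives the robot as it stands. The module is installed in compiled form; this text tells all that it offers.
- The arm moves only by the shell command python3 -m handwheel 'ROWS' [OPENING] [FORCE]. ROWS is JSON, one flat list of numbers, 6 for each row, row after row: the shift along the tool's x, y, z in m, then the turn, a rotation vector about the tool's x, y, z in degrees. A call has 1 to 20 rows; each row shifts and turns the commanded pose from where the row before left it, along the tool's axes as they then stand; what a row does not reach is not made up. A row lasts 1/10 s, in which the tool goes at most 50 mm and 8.59 degrees, less where a joint would pass 70% of its speed; a pose out of reach is approached as far as the arm can. A call is refused whole if a number of a shift passes 0.05 or a number of a turn 8.59, either way. A call with a gripper value outside its range is refused whole. OPENING is the closure, from 0 (fully open) to 1 (shut), set as the call begins (- or left out, the last holds). The fingers move at their own pace and stop on an object; FORCE is the grip in N (left out, the last holds). Time passes only in rows, so rows that do not move let the fingers close. It gives the time, the measured TCP pose, the force and the opening at its end, in the units of the state.
- ctrl.get_obs(): the state, without advancing time (a new reading comes with each control period).
- optics.get_image(name): name is "scene" or "top"; returns (picture, depth): 480x640x3 uint8, red, green, blue; 480x640 float32, m along the optical axis (not along the pixel's ray), 0 where there is no reading.
- optics.get_calibration(name): a dict with "fovy" (degrees; the focal length in pixels is half the picture's height over the tangent of half this angle, whatever the lens; pixels are square), "cx", "cy" (the principal point, pixels), "rvec" (rotation vector, rad) and "tvec" (3), from world to camera coordinates, as OpenCV has them. Camera axes: x right, y down, z forward; pixel columns grow to the right and rows downward; lengths in m; the calibration is good to about 2 mm. A picture is of the moment at which its call begins. get_calibration takes no time and is no camera call.
- ctrl.finish_job(): hands the job in, once; it reports no verdict.
The state is a dict: "t": time; "q": joint angles; "dq": joint speeds; "effort": joint torques, N m; "tool_pos": TCP position; "tool_rot": TCP orientation; "contact_force": force on the tool from outside, world axes, zero at the start; "wrist_torque": the same for the moment, N m; "opening": finger opening in m.
Only numpy, scipy, OpenCV 4.12 (cv2) and the standard library are available. Lean on these libraries where they do the work, as an engineer would, in place of code of your own. Each camera call takes 0.05 s, during which the arm holds its last target. There are 200 camera calls.

## Working session

There is one attempt and no reset: what is moved stays moved. The work goes in short steps, Python scripts to look and compute and a shell command to move; the robot and the scene stay as the last step left them, time stands still between calls to the robot, and variables do not carry over. Pictures are saved under pics/ and viewed, on a budget of 10 in all, crops included, one or two more only if the job needs it, and the job is handed in when it is done.

```bash
mkdir -p pics; cat > h.py <<'E'
import numpy as np, cv2
from station import ctrl, optics
def cam(n):
    c=optics.get_calibration(n); f=240/np.tan(np.radians(c["fovy"])/2)
    R=cv2.Rodrigues(np.array(c["rvec"],float))[0]; return f,c["cx"],c["cy"],R,np.array(c["tvec"],float)
def ray(n,u,v,z):
    f,cx,cy,R,t=cam(n); d=R.T@np.array([(u-cx)/f,(v-cy)/f,1]); o=-R.T@t
    return o+d*(z-o[2])/d[2]
def pts(n,dep):
    f,cx,cy,R,t=cam(n); v,u=np.mgrid[:480,:640]
    P=np.stack([(u-cx)/f*dep,(v-cy)/f*dep,dep],-1); return (P-t)@R
def save(n,name):
    im,d=optics.get_image(n); cv2.imwrite(f"pics/{name}.png",im[:,:,::-1]); np.save(f"pics/{name}.npy",d); return im,d
E
python3 - <<'E'
from h import *
for n in("top","scene"): save(n,n+"0"); print(optics.get_calibration(n))
o=ctrl.get_obs(); print(o)
E
```

```text
{'fovy': 54.78507390038558, 'cx': 323.83203420832814, 'cy': 242.87267123902703, 'rvec': array([ 2.12450564, -2.14299536,  0.18538541]), 'tvec': array([-0.06455092,  0.58641603,  0.80626305])}
{'fovy': 54.9846955955653, 'cx': 320.90904350532213, 'cy': 235.91219972634508, 'rvec': array([ 0.66986825,  2.75680501, -0.94351046]), 'tvec': array([ 0.53220868, -0.0976738 ,  0.91074203])}
{'t': 0.1, 'q': array([ 1.12695063e+00,  5.32855662e-02,  1.61415805e+00, -2.50544295e-05,
        1.47600941e+00, -1.18974732e-01]), 'dq': array([-0.00090088,  0.00058243, -0.00446045,  0.0002412 , -0.00048105,
       -0.00074433]), 'effort': array([ 2.47258968e-04, -3.94899273e+01, -3.71363997e+01, -7.02999660e-05,
        3.84012747e-03,  2.59977605e-05]), 'tool_pos': array([0.19923748, 0.59179431, 0.23018842]), 'tool_rot': array([-5.07981392e-01, -3.09975095e+00,  2.81776419e-03]), 'contact_force': array([ 0.15581555, -0.24920708, -0.64462985]), 'wrist_torque': array([-0.00135955,  0.03712702,  0.08272507]), 'opening': 0.08555396808483855}
```

View pics/top0.png

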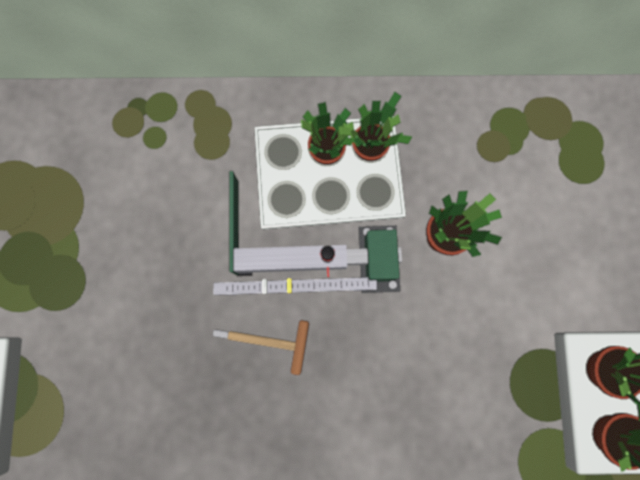

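View pics/scene0.png

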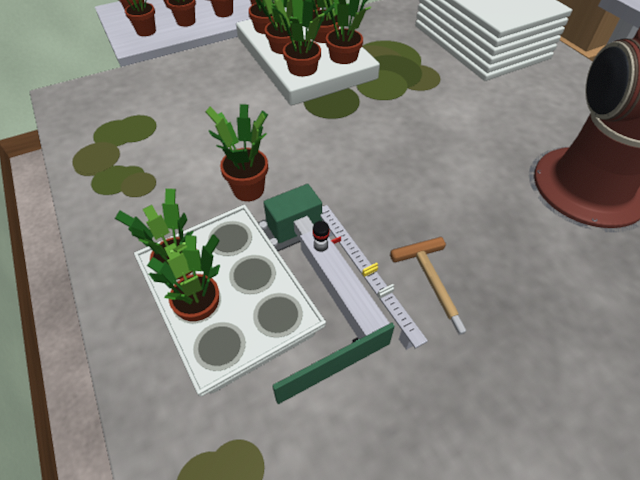

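The top view shows the knob at (328,254), the pointer near (328,271), the yellow clip at (289,285) and the white clip at (263,286). The yellow clip is the one nearer the start.

```bash
python3 - <<'E'
from h import *
im=cv2.imread("pics/top0.png"); d=np.load("pics/top0.npy"); P=pts("top",d)
hsv=cv2.cvtColor(im,cv2.COLOR_BGR2HSV); H,S,V=[hsv[:,:,i].astype(int) for i in range(3)]
box=np.zeros(H.shape,bool); box[235:300,205:360]=1
dark=box&(V<70)&(np.indices(H.shape)[1]>310)&(np.indices(H.shape)[1]<345)&(np.indices(H.shape)[0]<268)
yel=box&(H>20)&(H<35)&(S>120); red=box&((H<8)|(H>172))&(S>90)
for n,m,z in(("dark",dark,.11),("yel",yel,.057),("red",red,.056)):
    v,u=np.nonzero(m); print(n,m.sum(),u.min(),u.max(),v.min(),v.max(),u.mean(),v.mean(),ray("top",u.mean(),v.mean(),z), np.median(P[m],0))
kn=box&(P[:,:,2]>.095)&(P[:,:,2]<.125); v,u=np.nonzero(kn);print("knobdepth",kn.sum(),P[kn].mean(0),P[kn].max(0),P[kn].min(0))
t=box&(abs(P[:,:,2]-.06)<.004)&(np.indices(H.shape)[1]>242)&(np.indices(H.shape)[1]<315)&(np.indices(H.shape)[0]<275)
p=P[t][:,:2]; print(t.sum(),cv2.fitLine(p.astype(np.float32),cv2.DIST_L2,0,.01,.01).ravel())
r=box&(abs(P[:,:,2]-.04)<.006)&(np.indices(H.shape)[0]>277)
p=P[r][:,:2]; print(r.sum(),cv2.fitLine(p.astype(np.float32),cv2.DIST_L2,0,.01,.01).ravel())
w=box&(P[:,:,2]>.05)&(np.indices(H.shape)[0]>278);v,u=np.nonzero(w)
for a,b in((250,275),(278,300)):
  s=(u>a)&(u<b); print(P[w][s].mean(0) if s.any() else None)
o=ctrl.get_obs(); print(cv2.Rodrigues(o["tool_rot"])[0].round(3))
# scene cam knob
im=cv2.imread("pics/scene0.png");d=np.load("pics/scene0.npy");P=pts("scene",d)
k=np.zeros(d.shape,bool);k[215:255,305:335]=1;k&=(P[:,:,2]>.095)&(P[:,:,2]<.13);print("scene knob",k.sum(),P[k].mean(0),P[k].max(0),P[k].min(0))
E
```

```text
dark 129 322 333 246 259 327.3255813953488 252.52713178294573 [ 0.55871921 -0.07523753  0.11      ] [ 0.5580963  -0.0747213   0.11097107]
yel 39 288 290 279 292 289.0769230769231 285.0769230769231 [ 0.50787296 -0.00617228  0.057     ] [ 0.50810563 -0.0060593   0.05629161]
red 32 323 330 258 276 327.0625 266.40625 [ 0.54131066 -0.07510359  0.056     ] [ 0.53910374 -0.07486853  0.06294   ]
knobdepth 193 [ 0.55886727 -0.07460474  0.10962307] [ 0.57199183 -0.0626009   0.11368484] [ 0.54677607 -0.086811    0.09848475]
1574 [ 0.02838607 -0.999597    0.5578262   0.01298673]
1660 [ 2.4372863e-02 -9.9970293e-01  5.0832343e-01 -4.0801545e-04]
[0.504682   0.03646607 0.08148974]
[ 0.50624416 -0.00613041  0.06993881]
[[-0.948  0.319 -0.001]
 [ 0.319  0.948 -0.002]
 [ 0.    -0.002 -1.   ]]
scene knob 259 [ 0.56258577 -0.07270205  0.10739199] [ 0.57420483 -0.06167044  0.11315692] [ 0.54815048 -0.08895898  0.09502274]
```

```bash
python3 -m handwheel '[0,0,0,0,0,-6.7, 0,0,0,0,0,-6.7, 0,0,0,0,0,-6.7, -0.02,-0.04,0,0,0,0, -0.02,-0.04,0,0,0,0, -0.02,-0.04,0,0,0,0, -0.02,-0.04,0,0,0,0, -0.02,-0.04,0,0,0,0, -0.02,-0.04,0,0,0,0, -0.02,-0.04,0,0,0,0, -0.02,-0.04,0,0,0,0, -0.02,-0.04,0,0,0,0, -0.02,-0.04,0,0,0,0, -0.02,-0.04,0,0,0,0, -0.02,-0.04,0,0,0,0, -0.02,-0.04,0,0,0,0, -0.02,-0.04,0,0,0,0, -0.02,-0.04,0,0,0,0, -0.02,-0.04,0,0,0,0, 0,0,0,0,0,0]' 0 40; python3 -c "
from h import *
o=ctrl.get_obs();print(o['q'],cv2.Rodrigues(o['tool_rot'])[0].round(3))"
```

```text
t: 2.1
tool_pos: [0.5371, -0.0433, 0.2305]
tool_rot: [0.032, -3.141, 0.002]
contact_force: [-0.1, 0.7, 0.9]
opening: 0.0854
[-2.17878131e-01 -1.53219900e-01  1.81274528e+00 -1.33784584e-03
  1.48269179e+00 -1.80922908e+00] [[-1.    -0.021 -0.001]
 [-0.021  1.    -0.001]
 [ 0.001 -0.001 -1.   ]]
```

```bash
python3 -m handwheel '[-0.023,-0.031,0,0,0,0, 0,0,0.04,0,0,0, 0,0,0.03,0,0,0, 0,0,0,0,0,0, 0,0,0.03,0,0,0, 0,0,0.03,0,0,0, 0,0,0.0175,0,0,0, 0,0,0,0,0,0,0,0,0,0,0,0]' 0 40; python3 -c "
from h import *
save('scene','s1')"
```

```text
t: 3.0
tool_pos: [0.5605, -0.0694, 0.0854]
tool_rot: [-0.042, 3.14, -0.001]
contact_force: [0.3, -0.7, 0.2]
opening: 0.0854
```

View pics/s1.png

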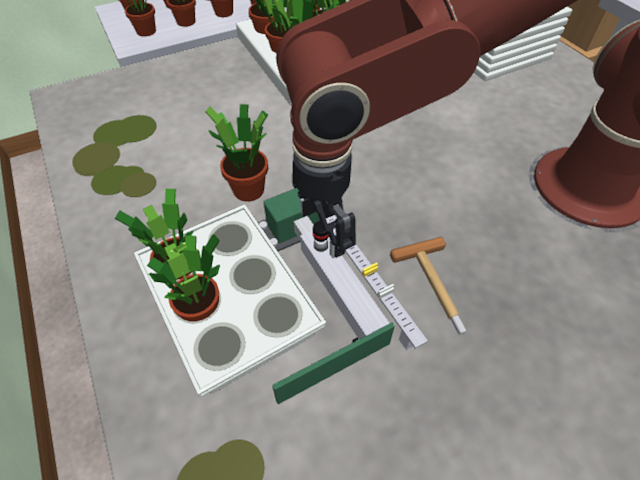

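The fingers appear around (325,213) and (343,235), with the knob at (320,236). That may be an offset in x, so I'm checking with depth.

```bash
python3 - <<'E'
from h import *
o=ctrl.get_obs(); print(o['tool_pos'],o['tool_rot'])
im,d=optics.get_image("scene"); P=pts("scene",d)
f,cx,cy,R,t=cam("scene")
for q in((.559,-.0745,.11),(.56,-.02,.1),(.56,-.12,.1),(.5605,-.0694,.0854)):
    c=R@np.array(q)+t; print(q,c[:2]/c[2]*f+[cx,cy])
for u,v in((320,232),(320,240),(340,235),(345,240),(335,215),(350,232),(325,208)): print(u,v,P[v,u].round(4),im[v,u])
c=im[170:270,260:400]; cv2.imwrite("pics/s1c.png",cv2.resize(c[:,:,::-1],None,fx=5,fy=5))
E
```

```text
[ 0.56110183 -0.0696067   0.08611045] [-4.14407490e-02  3.13824450e+00 -1.28860061e-03]
(0.559, -0.0745, 0.11) [321.65635083 226.53485422]
(0.56, -0.02, 0.1) [337.89616324 256.33105186]
(0.56, -0.12, 0.1) [308.07944205 211.08374103]
(0.5605, -0.0694, 0.0854) [322.29833406 238.96971997]
320 232 [ 0.5656 -0.0672  0.1085] [35 35 38]
320 240 [ 0.5666 -0.0654  0.0911] [3 8 9]
340 235 [ 0.5698 -0.0009  0.1792] [30 33 36]
345 240 [ 0.5588 -0.0052  0.1566] [45 47 53]
335 215 [ 0.5647 -0.0248  0.1923] [109 110 111]
350 232 [ 5.550e-01 -1.000e-04  1.779e-01] [32 34 38]
325 208 [ 0.5714 -0.0407  0.1939] [21 23 25]
```

View pics/s1c.png

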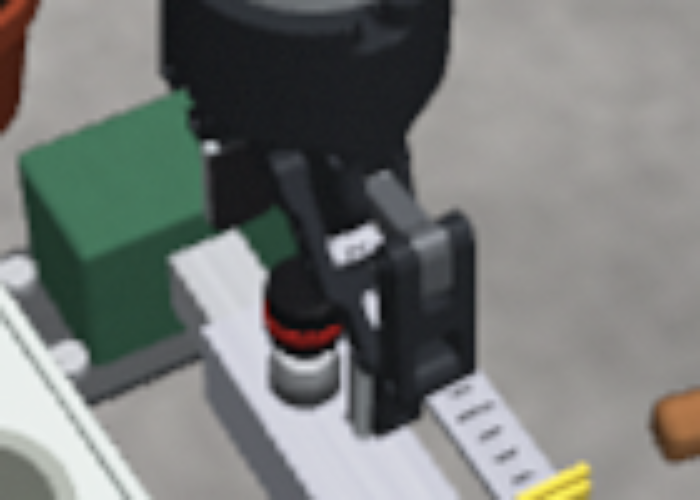

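```bash
python3 -m handwheel '[0,-0.004,0.003,0,0,0, 0,0,0,0,0,0]' 0 40; python3 -m handwheel '[0,0,0,0,0,0,0,0,0,0,0,0,0,0,0,0,0,0,0,0,0,0,0,0,0,0,0,0,0,0,0,0,0,0,0,0]' 1 40;  python3 -m handwheel '[0,0,0,0,0,0,0,0,0,0,0,0,0,0,0,0,0,0,0,0,0,0,0,0]'
```

```text
t: 3.3
tool_pos: [0.5604, -0.074, 0.0817]
tool_rot: [-0.04, 3.14, -0.001]
contact_force: [-0.0, 0.0, -1.1]
opening: 0.0853
t: 3.9
tool_pos: [0.5599, -0.0737, 0.0811]
tool_rot: [0.041, -3.141, 0.0]
contact_force: [-1.0, -1.1, 2.4]
opening: 0.0247
t: 4.3
tool_pos: [0.5599, -0.0737, 0.081]
tool_rot: [-0.041, 3.141, -0.0]
contact_force: [-2.6, -0.5, 3.6]
opening: 0.025
```

```bash
python3 -m handwheel '[0,0,-0.004,0,0,0, 0,0,-0.003,0,0,0,0,0,-0.003,0,0,0,0,0,-0.003,0,0,0,0,0,0,0,0,0,0,0,0,0,0,0]' - 50; python3 -c "
from h import *
save('scene','s2');o=ctrl.get_obs();print(o['tool_pos'],o['contact_force'])
im,d=optics.get_image('scene');im=im[170:270,260:400];cv2.imwrite('pics/s2c.png',cv2.resize(im[:,:,::-1],None,fx=5,fy=5))"
```

```text
t: 4.9
tool_pos: [0.5597, -0.0735, 0.0927]
tool_rot: [-0.041, 3.141, 0.0]
contact_force: [5.9, -1.9, -9.6]
opening: 0.0243
[ 0.55970049 -0.07354558  0.09263683] [ 5.25658464 -1.90351197 -9.70661101]
```

View pics/s2c.png

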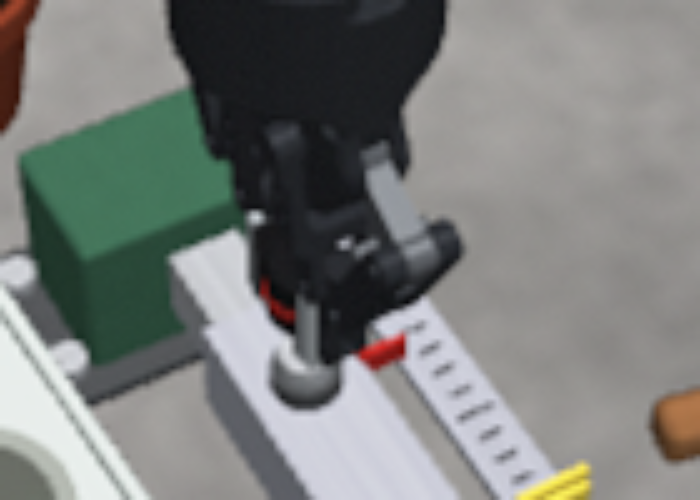

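```bash
python3 -m handwheel '[0,0,-0.001,0,0,0, 0,0.003,0,0,0,0, 0,0.005,0,0,0,0, 0,0,0,0,0,0,0,0,0,0,0,0]'; python3 -c "
from h import *
o=ctrl.get_obs();print(o['tool_pos'],o['contact_force'])"
```

```text
t: 5.5
tool_pos: [0.5595, -0.0648, 0.0935]
tool_rot: [0.041, -3.141, -0.002]
contact_force: [5.4, 0.1, -10.9]
opening: 0.0244
[ 0.55947693 -0.06482232  0.09347265] [  5.44982361   0.07125859 -10.90947681]
```

```bash
python3 -m handwheel '[0,0.005,0,0,0,0, 0,0.007,0,0,0,0, 0,0.008,0,0,0,0,0,0.008,0,0,0,0, 0,0.008,0,0,0,0, 0,0.005,0,0,0,0,0,0,0,0,0,0,0,0,0,0,0,0]'; python3 -c "
from h import *
im,d=save('top','t3');im=im[200:320,200:360];cv2.imwrite('pics/t3c.png',cv2.resize(im[:,:,::-1],None,fx=5,fy=5))"
```

```text
t: 6.3
tool_pos: [0.5584, -0.0235, 0.0935]
tool_rot: [-0.041, 3.141, 0.003]
contact_force: [5.9, 2.2, -9.8]
opening: 0.0246
```

View pics/t3c.png

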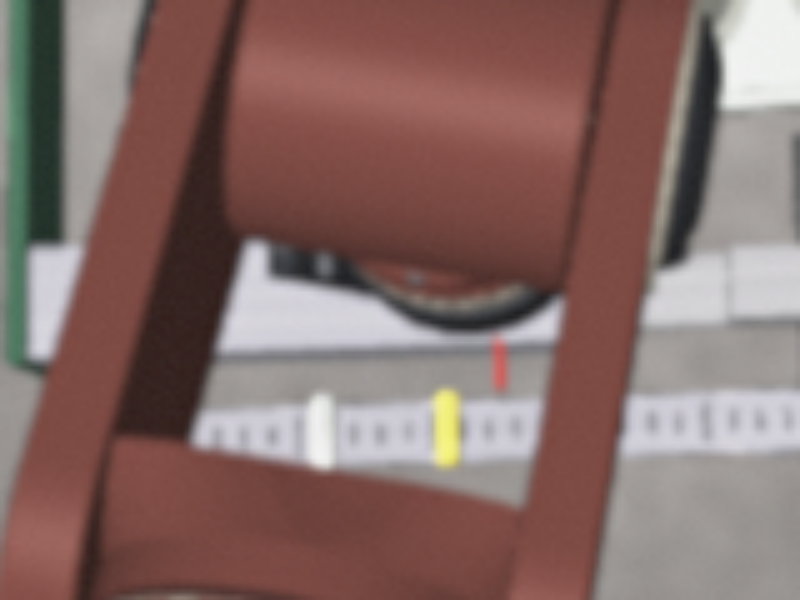

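The top crop shows the red pointer at x=500, yellow at 446 and white at 320, so the pointer is about 19 mm short of the yellow clip. Next I lower the pin onto the bar and loosen the fingers so they only push the knob.

```bash
python3 -m handwheel '[0,0,0.001,0,0,0, 0,0,0.001,0,0,0,0,0,0,0,0,0]'; python3 -m handwheel '[0,0,0,0,0,0,0,0,0,0,0,0,0,0,0,0,0,0,0,0,0,0,0,0]' 0.63; python3 -m handwheel '[0,0.001,0,0,0,0,0,0.001,0,0,0,0,0,0.001,0,0,0,0]'
```

```text
t: 6.65
tool_pos: [0.5585, -0.0235, 0.0915]
tool_rot: [-0.041, 3.141, 0.003]
contact_force: [5.6, 0.4, -9.6]
opening: 0.0243
t: 7.05
tool_pos: [0.5588, -0.0246, 0.0934]
tool_rot: [-0.041, 3.141, -0.0]
contact_force: [1.2, 1.1, -0.5]
opening: 0.0318
t: 7.35
tool_pos: [0.5585, -0.0215, 0.0928]
tool_rot: [0.041, -3.141, -0.0]
contact_force: [-0.7, 0.4, 0.6]
opening: 0.0313
```

```bash
python3 -m handwheel '[0,0.001,0,0,0,0,0,0.001,0,0,0,0,0,0.001,0,0,0,0,0,0.001,0,0,0,0]';python3 -m handwheel '[0,0.001,0,0,0,0,0,0.001,0,0,0,0,0,0.001,0,0,0,0,0,0.001,0,0,0,0]'
```

```text
t: 7.75
tool_pos: [0.5584, -0.0192, 0.0928]
tool_rot: [0.041, -3.141, 0.006]
contact_force: [-0.3, -8.0, -0.5]
opening: 0.0316
t: 8.15
tool_pos: [0.5584, -0.0153, 0.0928]
tool_rot: [0.041, -3.141, 0.006]
contact_force: [-0.4, -7.6, -1.3]
opening: 0.0314
```

```bash
python3 -m handwheel '[0,0.001,0,0,0,0,0,0.001,0,0,0,0,0,0.001,0,0,0,0]' | grep -E 'pos|force'; python3 -m handwheel '[0,0.001,0,0,0,0,0,0.001,0,0,0,0]'| grep -E 'pos|force'
```

```text
tool_pos: [0.5583, -0.0122, 0.0927]
contact_force: [0.6, -7.7, -0.7]
tool_pos: [0.5582, -0.0101, 0.0926]
contact_force: [0.4, -5.9, -3.3]
```

```bash
python3 -m handwheel '[0,0.001,0,0,0,0,0,0.001,0,0,0,0]' | grep -E 'pos|force'
```

```text
tool_pos: [0.5579, -0.007, 0.0924]
contact_force: [0.2, -2.4, -2.9]
```

```bash
python3 -m handwheel '[0,0.001,0,0,0,0,0,0.001,0,0,0,0]' | grep -E 'pos|force'
```

```text
tool_pos: [0.5579, -0.0059, 0.0925]
contact_force: [-0.6, -9.8, -3.7]
```

The force fell to 2.4 N and then rose to 9.8 N while the tool lagged, so the pin may have dropped. I'll look.

```bash
python3 -c "
from h import *
im,d=save('scene','s4');im=im[185:285,260:400];cv2.imwrite('pics/s4c.png',cv2.resize(im[:,:,::-1],None,fx=5,fy=5))"
```

```text
(no output)
```

View pics/s4c.png

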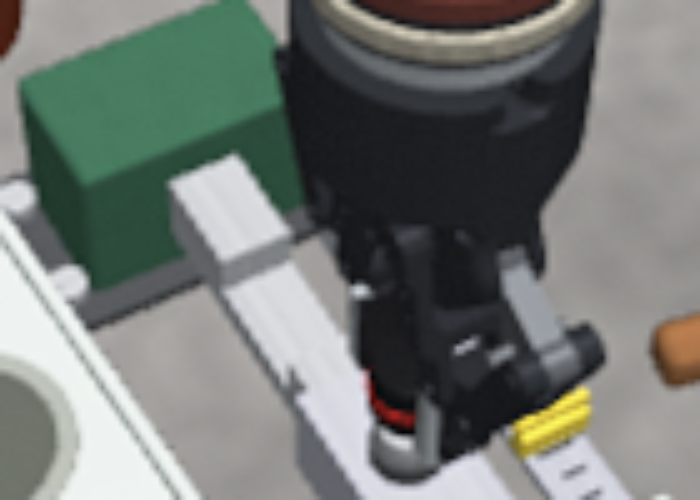

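The knob's red band sits close above the housing again, as at the start, so the pin looks home next to the yellow clip. I'll back off, open, lift and verify.

```bash
python3 -m handwheel '[0,-0.002,0,0,0,0,0,-0.0015,0,0,0,0,0,0,0,0,0,0]'; python3 -m handwheel '[0,0,0,0,0,0,0,0,0,0,0,0,0,0,0,0,0,0,0,0,0,0,0,0,0,0,0,0,0,0]' 0;python3 -m handwheel '[0,0,-0.02,0,0,0,0,0,-0.03,0,0,0,0,0,-0.04,0,0,0,0,0,-0.04,0,0,0,0.05,0,0,0,0,0,0.05,0,0,0,0,0,0.04,0.02,0,0,0,0,0.04,0.02,0,0,0,0,0,0.05,0,0,0,0,0,0.05,0,0,0,0,0,0.05,0,0,0,0,0,0.05,0,0,0,0,0,0.05,0,0,0,0,0,0,0,0,0,0]'; python3 - <<'E'
from h import *
im,d=save('top','t5');P=pts('top',d)
c=im[200:320,200:360];cv2.imwrite('pics/t5c.png',cv2.resize(c[:,:,::-1],None,fx=5,fy=5))
k=np.zeros(d.shape,bool);k[235:268,260:345]=1;k&=(P[:,:,2]>.095)&(P[:,:,2]<.14)
if k.any(): print(k.sum(),P[k].mean(0),np.median(P[k],0),P[k].max(0),P[k].min(0))
im,d=save('scene','s5');c=im[185:285,260:400];cv2.imwrite('pics/s5c.png',cv2.resize(c[:,:,::-1],None,fx=5,fy=5))
E
```

```text
t: 9.4
tool_pos: [0.5584, -0.0077, 0.0931]
tool_rot: [-0.041, 3.141, 0.001]
contact_force: [0.4, 0.9, -0.5]
opening: 0.0316
t: 9.9
tool_pos: [0.5582, -0.008, 0.0928]
tool_rot: [-0.041, 3.141, 0.0]
contact_force: [-0.6, 0.8, 0.5]
opening: 0.0852
t: 11.3
tool_pos: [0.3693, 0.2817, 0.2226]
tool_rot: [0.053, -3.14, -0.002]
contact_force: [0.5, -0.5, 0.3]
opening: 0.0858
198 [ 0.55738578 -0.01008707  0.10937267] [ 0.55686194 -0.00981567  0.11009929] [0.57068632 0.00242051 0.11381479] [ 0.54557375 -0.0228308   0.0977488 ]
```

View pics/t5c.png

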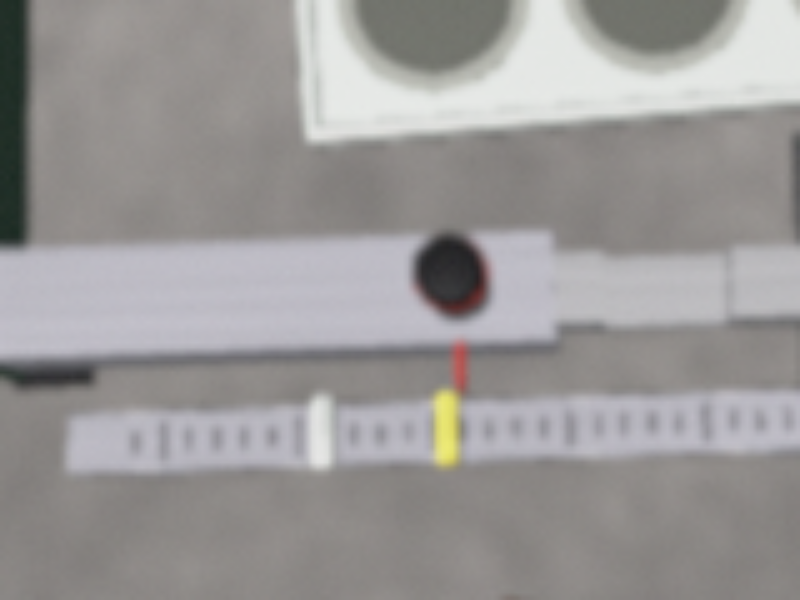

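View pics/s5c.png

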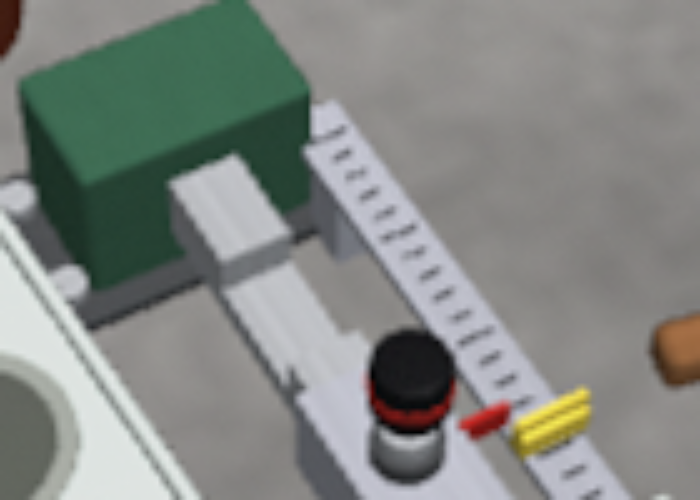

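```bash
python3 -c "
from h import *
ctrl.finish_job()"
```

```text
the job is handed in; nothing more can be done
```

The tray stop is reset to the hole at the yellow clip and the job is handed in; the handover gave no verdict.

**What I did:** I gripped the knob and pulled the plunger up about 12.5 mm. I slid the tube out about 50 mm with the pin clear, then let the pin down onto the bar. With the fingers loosened, I pushed the knob along in 1 mm steps at about 8 N until the pin dropped. The tube ended about 65 mm out. I then opened the gripper and moved the arm clear, with about 11 s of the 45 s used.

**Last checks:**
- **Pin:** the mean height of the knob's top is 109.4 mm, against 109.6 mm with the pin home at the start, so the pin is fully down.
- **Position:** the pointer is about 5 mm short of the yellow clip, against 18 mm allowed.
- **Forces:** the highest reading on the tool was about 11 N, seen while holding the knob up. I only read it at the end of each move.
- **Bystanders:** the arm touched none of them as far as the forces and pictures show. I did not measure their positions again at the end.

No check failed or disagreed.

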